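# Seat a round-bottom flask in the spring-lift ring of a heating block and hold it down

### The arm

A 6-joint arm with a two-finger parallel gripper is mounted at the origin on a cart in front of the work surface, level with it; the furniture and walls round the work are solid. World frame = base frame: x ahead of the robot, y to its left, z up, the work surface at z = 0. Lengths are in mm, angles in rad, forces in N, time in s.
With the tool pointing down it reaches from about 400 to 925 mm from the base axis. Payload 12.5 kg.
Tool frame: the origin (TCP) lies between the finger pads; the fingertips stand 19 mm ahead of it and the grasp point (between the pads) is the TCP (env.nose_length is the distance from the TCP to the fingertips, in mm); z points along the fingers, y is the line along which they close (so a half turn about z gives the same grasp; the last joint's range is limited). The gripper opens to 95 mm and grips with 3 to 60 N. Pads are 20 mm wide; open, the fingers measure 119 mm over their backs; the gripper's body (75 mm by 180 mm) begins 59 mm behind the grasp point.
Start: joints at [-1.343, 0.491, 1.559, -0, 1.092, -0.106], TCP at [204.795, -590.511, 233.661] pointing down, gripper open.
Joint ranges: [-3.1, 3.1], [-0.84, 2.19], [0.05, 2.79], [-1.13, 4.28], [0.06, 2.93], [-2.69, 2.69]. Speed limits (rad/s): [2.22, 2.22, 2.79, 3.14, 3.14, 3.14].

### API

Orientations are given as [roll, pitch, yaw] about the fixed x, y, z axes, in that order (R = Rz(yaw) Ry(pitch) Rx(roll)).
In Python, from cell import env gives the robot as it stands. The module is installed in compiled form; this text tells all that it offers.
- The arm moves only by the tool drive_tool, never from a script. Its argument "rows" is a list that holds one entry, the list of rows, each a list of 7 numbers: the shift along the tool's x, y, z scaled (see below), then the turn, a rotation vector about the tool's x, y, z scaled (see below), then the opening, from 0 (shut) to 1 (fully open). In form: [[[tx, ty, tz, ax, ay, az, jaw], ...]]. A call has 1 to 5 rows; each row shifts and turns the commanded pose from where the row before left it, along the tool's axes as they then stand; what a row does not reach is not made up. The controller multiplies each number of a shift by 250 mm and each number of a turn by 180 degrees. A row lasts 1/8 s, in which the tool goes at most 62.5 mm and 10.7 degrees, less where a joint would pass 70% of its speed; a pose out of reach is approached as far as the arm can. A call with a number of a shift or a turn outside -1 to 1 is refused whole. A call with a gripper value outside its range is refused whole. The fingers move at their own pace and stop on an object; the grip force is fixed at half the most. Time passes only in rows, so rows that do not move let the fingers close. It gives the time, the measured TCP pose, the force, the opening and the grip force at its end, in the units of the state.
- env.state(): the state, without advancing time (a new reading comes with each control period).
- env.read_camera(name): name is "scene" or "side" or "wrist"; returns a dict with "color" (400x640x3 uint8, blue, green, red), "camera_matrix" (3x3 intrinsics, pixels), "pose" (4x4, takes a point from camera to world coordinates). Camera axes: x right, y up, looking along -z (the intrinsics and any distortion apply to the point x, -y, -z); pixel columns grow to the right and rows downward; lengths in mm; the calibration is good to about 2 mm. The wrist camera is an equidistant fisheye: a pixel r from the principal point sees the ray r / f radians off the axis. A picture is of the moment at which its call begins. There is no depth.
- env.job_done(): hands the job in; it is judged then, once.
Trained networks look in a picture, given as the dict that the camera call returned (one of the last four; its "shot" number tells which), for a name from the list of things; names that differ only in an ending like _2 or _b are one class to them, and where a whole thing is asked for, a point or a joint stands for the part that bears it (a point fixed in the world has none). Each returns a list of dicts, best first, with "score" (0 to 1); they miss things now and then, are a little off and sometimes report something else, mostly with a low value. They report only what shows in the picture. A call takes as long as a camera call. They do not tell look-alikes from the thing itself.
- env.search_frame(name, picture): "at" ([x, y, z] in mm, in the coordinates of the camera as it stood for that picture, good to about 4 mm: the middle of the surface that is visible of it).
- env.place_of(name, picture): "at" ([x, y, z] in mm, in the coordinates of the camera as it stood for that picture, good to about 4 mm: a listed point, or the origin of a listed thing).
The state is a dict: "t": time; "joints": joint angles; "qvel": joint speeds; "tau": joint torques, N m; "eef_pos": TCP position; "tcp_rot": TCP orientation; "ft_force": force on the tool from outside, world axes, zero at the start; "moment": the same for the moment, N m; "opening": opening from 0.0 (shut) to 1.0 (fully open); "grip_force": force on a finger pad.
Only numpy, scipy, OpenCV 4.12 (cv2) and the standard library are available. Lean on these libraries where they do the work, as an engineer would, in place of code of your own. Each camera call takes 0.05 s, during which the arm holds its last target. There are 200 camera calls.

### The job

The stoppered round-bottom flask is shut in the sliding-jaw clamp: pull the jaw all the way open, lift the flask out, and lower it upright into the sprung ring over the hotplate's bowl block. Then press the flask down, firmly but without ramming it, until the ring is at the bottom of its travel, and finish while still holding the flask pressed down there in the gripper, so that a colleague can tighten the ring's lock screw. Leave the jaw open, and do not disturb the two beakers or the vial behind.

Things in the scene. Friction and masses are not known exactly. Their poses are not given: they have to be found in the camera images.
- flask: amber round-bottom flask, 0.18 kg: ball-shaped bulb 64 mm in diameter, straight neck 26 mm in diameter from 62 to 103 mm above the bottom, rim 31 mm wide at 104 to 110 mm, fixed white stopper head 29 mm wide up to 122 mm. Origin at the lowest point of the bulb, z up along the neck. Bottom-heavy. At the start it stands upright in the clamp's cork ring, its bottom 15 mm above the worktop
- flask_neck (a point): point on the flask's axis in the middle of the neck, 88 mm above its bottom: the place to grip it from above
- bulb_centre (a point): centre of the flask's bulb, 32 mm above its bottom
- clamp: grey flask clamp fixed to the worktop, base 96 mm (its x) by 235 mm (its y, from -68 to 168), 12 mm thick. Origin on the worktop under the flask's axis at the start; z up. The fixed V jaw at its -y end is 60 mm high; the moving jaw slides along its +y
- jaw (a joint): how far the clamp's moving jaw is open (m): 0 shut on the bulb, 0.045 fully open, along the clamp's +y, with about 3 N of friction; it stays where it is left. A fork on the jaw (top 82 mm above the worktop) reaches over the bulb's shoulder, so the flask lifts out only when the jaw is open by more than 30 mm
- jaw_handle (a point): grip point on the moving jaw's upright black handle plate, 78 mm above the worktop. The plate is 30 mm wide along the clamp's x, 12 mm thick along its y, and stands free from 35 to 96 mm above the worktop; with the jaw shut it is 98 mm from the flask's axis along the clamp's +y
- hotplate: white hotplate fixed to the worktop, 170 by 150 mm, with a round aluminium block with a shallow bowl (block top 66 mm above the worktop) and three guide posts, 107 mm high, 55 mm from the bowl's axis. Origin on the worktop under the bowl's axis; z up, its control knobs look along its -x
- ring_seat (a point): centre of the rubber-lined support ring that slides on the three posts above the bowl, 92 mm above the worktop when up; moves with the ring. The bulb rests in the ring (rubber opening 52 mm in diameter) and centres itself: when seated, the flask's lowest point is 12.5 mm below this point and the bulb's centre 19.5 mm above it
- ring (a joint): how far the sprung ring is pressed down (m): 0 up, 0.020 at the bottom, where it meets a hard stop. Its springs push it back up; with the flask in it, it takes about 2 to 4 N from above to start it moving and about 12 N to hold it at the bottom
- beaker_large: clear glass beaker, 69 mm in diameter and 79 mm high, loose, standing behind the work; origin at the centre of its underside
- beaker_small: clear glass beaker, 56 mm in diameter and 61 mm high, loose, standing behind the work; origin at the centre of its underside
- vial: small clear vial with a black cap, 22 mm in diameter and 52 mm high, loose, standing behind the work; origin at the centre of its underside
Things that resemble listed ones, but are neither listed nor needed, are in the scene too. What is shaped like the flask but blue is not meant.

How it is judged:
By the outcome, as a careful person would: the job done as asked, in the order asked, and still so for the second after the job is handed in, while the arm keeps its last pose, push and grip.
It also fails if it takes over 53 s, if anything falls off the work surface, if the arm or the gripper's body presses on something with over 40 N, if the wrist force passes 120 N, or if a joint passes its speed limit or range.

## Working session

There is one attempt and no reset: what is moved stays moved. The work goes in short steps, Python scripts to look and compute and a tool call to move; the robot and the scene stay as the last step left them, time stands still between calls to the robot, and variables do not carry over. Pictures are saved under pics/ and viewed, at most 10 in all, crops included, and the job is handed in when it is done.

Besides the shell and the picture viewer there is one more tool, called as a command line: name --argument value ..., lists and objects as JSON in quotes. drive_tool: Moves the arm, as the interface text tells. Its arguments: {"type":"object","properties":{"rows":{"type":"array","items":{"type":"array","items":{"type":"array","items":{"type":"number","minimum":-1,"maximum":1}}}}},"required":["rows"]}

```bash
mkdir -p pics
cat > h.py <<'E'
import numpy as np, cv2
from cell import env
np.set_printoptions(precision=1,suppress=True)
def w(p,at): return (p["pose"]@np.r_[at,1])[:3]
def pix(p,at):
    K=p["camera_matrix"]; return (K@np.array([at[0],-at[1],-at[2]])/-at[2])[:2]
def look(cam,names,f=None,fn="place_of"):
    p=env.read_camera(cam)
    if f: cv2.imwrite("pics/"+f,p["color"])
    for n in names:
        for d in getattr(env,fn)(n,p)[:3]:
            print(cam,n,round(d["score"],2),w(p,d["at"]),pix(p,d["at"]) if cam!="wrist" else "")
    return p
E
python3 - <<'E'
from h import *
N=["flask_neck","bulb_centre","flask","clamp","jaw_handle","hotplate","ring_seat","beaker_large","beaker_small","vial"]
for c in("scene","side"):
    p=look(c,N,c+"0.png"); print(p["pose"],p["camera_matrix"])
s=env.state(); print(s)
E
```

```text
scene flask_neck 0.9 [392.2 191.1  87.5] [316.9 261.9]
scene flask_neck 0.84 [501.1 195.7 100.5] [283.2 231.3]
scene flask_neck 0.75 [617.9 268.1  85. ] [227.2 224.2]
scene bulb_centre 0.9 [404.5  89.9  33.3] [348.1 253.3]
scene bulb_centre 0.82 [508.1 194.2  45.7] [283.4 246.8]
scene bulb_centre 0.73 [616.  264.2  32.5] [232.  240.2]
scene flask 0.85 [616.1 263.5  -0.9] [234. 250.]
scene flask 0.8 [392.2 189.    2.8] [318.5 287.7]
scene flask 0.61 [500.9 193.1  12.6] [286.6 258.3]
scene clamp 0.75 [503.7 191.8  -1.5] [286.6 261.6]
scene clamp 0.2 [722.5  31.8   0.2] [284.1 187.8]
scene jaw_handle 0.79 [503.4 294.   80.3] [246.4 258.9]
scene hotplate 0.73 [ 497.2 -206.4    2. ] [405.2 189.6]
scene hotplate 0.38 [506.3 194.7  46.4] [283.7 247.1]
scene ring_seat 0.95 [ 500.1 -208.9   92.5] [408.2 161.6]
scene beaker_large 0.89 [717.6 194.4   0.1] [234.8 215.4]
scene beaker_small 0.56 [698.7 -61.1  -0. ] [315.8 177.9]
scene vial 0.63 [720.6  29.8   1. ] [285.1 187.6]
[[  -0.7    0.5   -0.6 -183.6]
 [  -0.8   -0.4    0.5  655.3]
 [  -0.     0.8    0.6  888.2]
 [   0.     0.     0.     1.
[... 775 characters left out ...]
ker_large 0.64 [716.4 189.8   2.1] [241.2 242.7]
side beaker_small 0.77 [700.4 -60.7  -1.9] [287.4 198.1]
side vial 0.58 [717.7  34.3  -0.8] [268.2 212.4]
[[ -0.9   0.2  -0.3 287.4]
 [ -0.3  -0.4   0.8 890.1]
 [  0.    0.9   0.5 590.4]
 [  0.    0.    0.    1. ]] [[402.3   0.  316.7]
 [  0.  402.3 191.9]
 [  0.    0.    1. ]]
{'t': 1.1, 'joints': array([-1.3,  0.5,  1.6,  0. ,  1.1, -0.1]), 'qvel': array([ 0.,  0., -0.,  0., -0.,  0.]), 'tau': array([  0. , -61.2, -25.8,   0.1,   0. ,   0. ]), 'eef_pos': array([ 204.8, -590.5,  233.7]), 'tcp_rot': array([3.1, 0. , 0.3]), 'ft_force': array([-0.5, -1.2,  0.3]), 'moment': array([-0.,  0.,  0.]), 'grip_force': 0.0, 'opening': 1.0011751089059402}
```

Run:
```python
import cv2
a=cv2.imread("pics/scene0.png");cv2.imwrite("pics/sc.png",cv2.resize(a[110:330,170:470],None,fx=2.6,fy=2.6,interpolation=2))
```

```text
(no output)
```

View pics/sc.png

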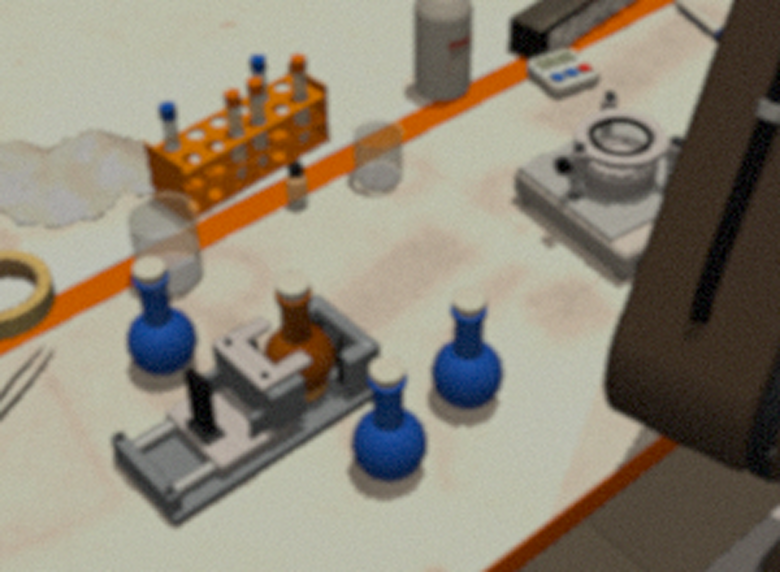

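View pics/side0.png

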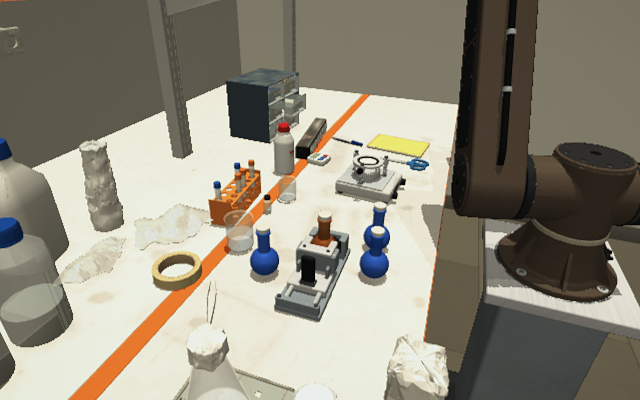

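The amber flask in the clamp, at scene px (283,231), is the only match. The look-alikes are blue, at (227,224), (317,262) and about (348,240). I'll grip the handle across its width, with the fingers closing along world x, so the gripper body stays clear of the stopper.

```bash
cat >> h.py <<'E'
from scipy.spatial.transform import Rotation as R
def plan(targets,jaw,step=58,ang=10.0,yaw=None,down=True):
    """targets: world xyz waypoints; prints rows from the measured pose."""
    s=env.state(); p=np.array(s["eef_pos"]); q=R.from_euler("xyz",s["tcp_rot"])
    print("at",p,np.degrees(s["tcp_rot"]),"t",round(s["t"],2))
    goal=R.from_euler("xyz",[np.pi,0,np.pi/2 if yaw is None else yaw])
    for t in targets:
        t=np.array(t,float)
        for _ in range(60):
            d=t-p; rv=(q.inv()*goal).as_rotvec(); a=np.degrees(np.linalg.norm(rv))
            if np.linalg.norm(d)<.5 and a<.2: break
            d*=min(1,step/max(np.linalg.norm(d),1e-9)); rv*=min(1,ang/max(a,1e-9))
            row=np.round(np.r_[q.inv().apply(d)/250,rv/np.pi],3)
            p=p+q.apply(row[:3]*250); q=q*R.from_rotvec(row[3:]*np.pi)
            print("["+",".join(f"{x:g}" for x in np.r_[row,jaw])+"],")
        print("--",p)
E
python3 -c "
from h import *
plan([(450,-300,235),(504,293,220)],1)"
```

```text
at [ 204.8 -590.5  233.7] [180.    0.   19.1] t 1.1
[0.199,-0.118,-0.001,0,0,-0.056,1],
[0.217,-0.082,-0.001,0,0,-0.056,1],
[0.228,-0.042,-0.001,0,0,-0.056,1],
[0.232,-0.002,-0.001,0,0,-0.056,1],
[0.229,0.039,-0.001,0,0,-0.056,1],
[0.219,0.078,-0,0,0,-0.056,1],
[0.112,0.064,-0,0,0,-0.056,1],
[-0,-0,-0,0,0,-0.002,1],
-- [ 450.1 -300.   234.9]
[0.231,0.021,0.006,0,0,0,1],
[0.231,0.021,0.006,0,0,0,1],
[0.231,0.021,0.006,0,0,0,1],
[0.231,0.021,0.006,0,0,0,1],
[0.231,0.021,0.006,0,0,0,1],
[0.231,0.021,0.006,0,0,0,1],
[0.231,0.021,0.005,0,0,0,1],
[0.231,0.022,0.006,0,0,0,1],
[0.231,0.021,0.005,0,0,0,1],
[0.231,0.022,0.006,0,0,0,1],
[0.062,0.005,0.001,0,0,0,1],
-- [503.9 293.  220.1]
```

drive_tool --rows '[[[0.199, -0.118, 0, 0, 0, -0.056, 1], [0.217, -0.082, 0, 0, 0, -0.056, 1], [0.228, -0.042, 0, 0, 0, -0.056, 1], [0.232, -0.002, 0, 0, 0, -0.056, 1], [0.229, 0.039, 0, 0, 0, -0.056, 1]]]'

```text
t: 1.72
eef_pos: [392.9, -367.6, 233.9]
tcp_rot: [3.141, 0.0, 1.219]
ft_force: [0.9, -0.3, 0.2]
opening: 0.997
grip_force: 0.0
```

drive_tool --rows '[[[0.219, 0.078, 0, 0, 0, -0.056, 1], [0.112, 0.064, 0, 0, 0, -0.058, 1], [0.231, 0.021, 0, 0, 0, 0, 1], [0.231, 0.021, 0, 0, 0, 0, 1], [0.231, 0.021, 0, 0, 0, 0, 1]]]'

```text
t: 2.35
eef_pos: [465.7, -125.0, 233.8]
tcp_rot: [3.141, 0.0, 1.571]
ft_force: [1.1, -1.2, 0.8]
opening: 1.0
grip_force: 0.0
```

drive_tool --rows '[[[0.231, 0.021, 0, 0, 0, 0, 1], [0.231, 0.021, 0, 0, 0, 0, 1], [0.231, 0.021, 0, 0, 0, 0, 1], [0.231, 0.021, 0, 0, 0, 0, 1], [0.231, 0.021, 0, 0, 0, 0, 1]]]'

```text
t: 2.98
eef_pos: [491.7, 164.1, 233.9]
tcp_rot: [3.141, 0.0, 1.572]
ft_force: [0.8, -0.8, 0.7]
opening: 1.001
grip_force: 0.0
```

Run:
```python
from h import *
p=look("wrist",["flask_neck","bulb_centre","clamp","jaw_handle"],"w1.png")
p=look("side",["flask_neck","jaw_handle","clamp","ring_seat"])
p=look("scene",["flask_neck","jaw_handle","clamp","ring_seat"])
plan([(504,294,200)],1)
```

```text
wrist flask_neck 0.92 [383.4 188.1  89.5] 
wrist flask_neck 0.79 [502.2 195.3 105.2] 
wrist flask_neck 0.63 [405.4  89.4  88.5] 
wrist bulb_centre 0.92 [404.   87.2  27.7] 
wrist bulb_centre 0.82 [615.  271.1  27.3] 
wrist bulb_centre 0.68 [387.2 193.   32.3] 
wrist jaw_handle 0.72 [502.6 297.7  77.8] 
side flask_neck 0.95 [404.7  83.8  88.6] [378.9 216.1]
side flask_neck 0.86 [389.2 189.1  88.6] [376.  242.3]
side flask_neck 0.62 [504.4 197.4 106.8] [323.5 226.1]
side jaw_handle 0.84 [505.2 290.9  80.6] [307.8 261.3]
side clamp 0.77 [506.2 197.3   5.3] [321.4 263.1]
side clamp 0.31 [504.4 192.3  52.8] [323.5 245.1]
side ring_seat 0.67 [ 499.6 -207.6   91.2] [367.6 161. ]
scene flask_neck 0.72 [402.   86.7  85.5] [350.3 236.8]
scene flask_neck 0.68 [389.1 191.4  84.5] [317.9 263.8]
scene flask_neck 0.67 [499.2 196.4 101.2] [283.5 231.7]
scene jaw_handle 0.81 [506.6 295.5  79.7] [245.  258.6]
scene clamp 0.7 [503.8 192.   -0.7] [286.6 261.4]
scene clamp 0.38 [699.6 -61.8   2.6] [315.7 176.9]
at [491.7 161.8 233.6] [180.   0.  90.] t 3.73
[0.224,0.021,0.057,0,0,0,1],
[0.224,0.021,0.057,0,0,0,1],
[0.081,0.007,0.02,0,0,0,1],
-- [504.  294.  200.1]
```

View pics/w1.png

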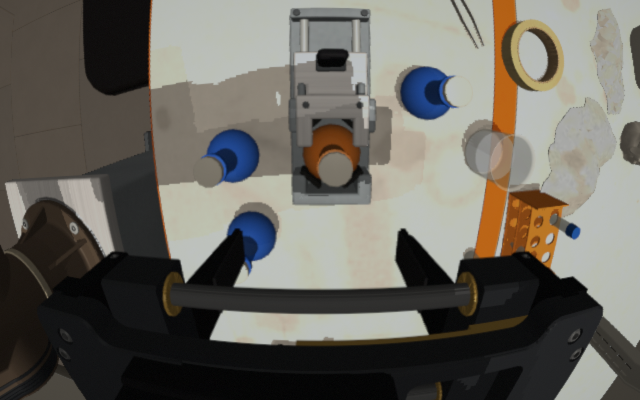

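The wrist picture shows the amber flask at (331,155) and the handle plate at (332,57). The clamp lies along world y, and the networks agree: handle about (504,294), flask about (503,195).

drive_tool --rows '[[[0.224, 0.021, 0.057, 0, 0, 0, 1], [0.224, 0.021, 0.057, 0, 0, 0, 1], [0.081, 0.007, 0.02, 0, 0, 0, 0.7], [0, 0, 0, 0, 0, 0, 0.7]]]'

```text
t: 4.22
eef_pos: [503.5, 294.9, 199.6]
tcp_rot: [-3.141, 0.001, 1.573]
ft_force: [0.4, -0.6, 0.7]
opening: 0.847
grip_force: 0.0
```

Run:
```python
from h import *
look("wrist",["jaw_handle"],"w2.png")
print(env.state()["eef_pos"])
```

```text
wrist jaw_handle 0.7 [499.8 294.4  76.8] 
[503.8 293.5 200.3]
```

View pics/w2.png

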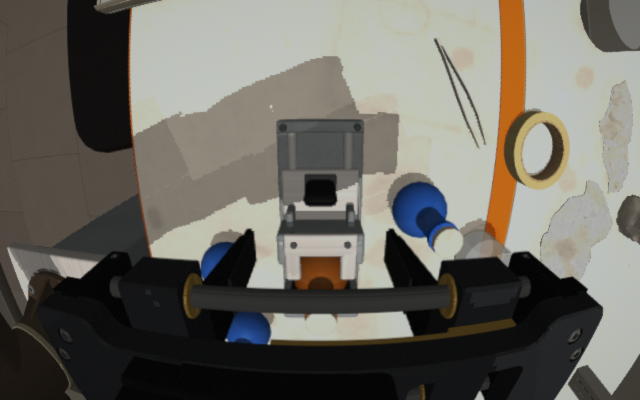

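The handle plate at (320,190) sits centred between the fingers, so I'll go down 118 mm and close.

drive_tool --rows '[[[0, 0, 0.2, 0, 0, 0, 0.7], [0, 0, 0.2, 0, 0, 0, 0.7], [0, 0, 0.072, 0, 0, 0, 0.7], [0, 0, 0, 0, 0, 0, 0], [0, 0, 0, 0, 0, 0, 0]]]'

```text
t: 4.95
eef_pos: [504.5, 293.8, 83.4]
tcp_rot: [3.14, -0.001, 1.571]
ft_force: [0.0, 0.9, -0.5]
opening: 0.548
grip_force: 0.0
```

drive_tool --rows '[[[0, 0, 0, 0, 0, 0, 0], [0, 0, 0, 0, 0, 0, 0], [0, 0, 0, 0, 0, 0, 0]]]'

```text
t: 5.32
eef_pos: [503.7, 294.4, 82.8]
tcp_rot: [3.141, -0.0, 1.572]
ft_force: [-2.4, -1.6, 6.1]
opening: 0.315
grip_force: 30.0
```

drive_tool --rows '[[[0.05, 0, 0, 0, 0, 0, 0], [0.05, 0, 0, 0, 0, 0, 0], [0.05, 0, 0, 0, 0, 0, 0], [0.03, 0, 0, 0, 0, 0, 0], [0.004, 0, 0, 0, 0, 0, 0]]]'

```text
t: 5.95
eef_pos: [503.3, 338.5, 82.6]
tcp_rot: [-3.14, 0.004, 1.573]
ft_force: [-0.4, -20.9, 9.0]
opening: 0.308
grip_force: 30.0
```

drive_tool --rows '[[[0.004, 0, 0, 0, 0, 0, 0], [0, 0, 0, 0, 0, 0, 0]]]'

```text
t: 6.2
eef_pos: [503.3, 338.6, 82.5]
tcp_rot: [-3.14, 0.005, 1.573]
ft_force: [-1.4, -20.1, 10.2]
opening: 0.319
grip_force: 30.0
```

The jaw is on its stop: it moved 44.5 mm and the force rose to 20 N. Next I'll release it and rise.

drive_tool --rows '[[[0, 0, 0, 0, 0, 0, 0.7], [0, 0, 0, 0, 0, 0, 0.7], [0, 0, 0, 0, 0, 0, 0.7], [0, 0, -0.2, 0, 0, 0, 0.7], [0, 0, -0.24, 0, 0, 0, 0.7]]]'

```text
t: 6.82
eef_pos: [503.3, 341.3, 192.4]
tcp_rot: [-3.139, 0.001, 1.572]
ft_force: [-0.1, 0.5, 0.1]
opening: 0.692
grip_force: 0.0
```

```bash
python3 -c "
from h import *
plan([(503,240,200)],.7)"
```

```text
at [503.3 341.3 192.4] [-179.9    0.1   90.1] t 6.83
[-0.231,-0.001,-0.017,-0.001,0,0,0.7],
[-0.174,-0.001,-0.013,0,0,0,0.7],
-- [502.9 240.1 200.1]
```

drive_tool --rows '[[[-0.231, 0, -0.04, 0, 0, 0, 0.7], [-0.231, 0, -0.04, 0, 0, 0, 0.7], [-0.12, 0, -0.04, 0, 0, 0, 0.7], [0, 0, 0, 0, 0, 0, 0.7]]]'

```text
t: 7.32
eef_pos: [504.3, 194.5, 223.0]
tcp_rot: [3.14, -0.0, 1.569]
ft_force: [0.3, 0.5, -0.2]
opening: 0.705
grip_force: 0.0
```

Run:
```python
from h import *
look("wrist",["flask_neck","bulb_centre","jaw_handle"],"w3.png")
look("scene",["flask_neck","bulb_centre","jaw_handle"])
look("side",["flask_neck","bulb_centre","jaw_handle"])
plan([(503,195,103)],.7)
```

```text
wrist flask_neck 0.82 [505.2 196.6 103.2] 
wrist flask_neck 0.73 [389.4 190.3  89.4] 
wrist flask_neck 0.58 [613.5 267.2  86.8] 
wrist bulb_centre 0.79 [500.2 200.4  48.5] 
wrist bulb_centre 0.78 [388.  192.4  35.5] 
wrist bulb_centre 0.76 [404.9  86.7  25.4] 
wrist jaw_handle 0.78 [502.5 335.7  74.4] 
scene flask_neck 0.9 [390.  188.1  88.4] [318.8 261.5]
scene flask_neck 0.8 [619.9 267.6  84.1] [226.9 223.9]
scene flask_neck 0.71 [499.3 195.4  99.9] [283.8 231.9]
scene bulb_centre 0.94 [615.2 262.1  32.5] [232.9 240. ]
scene bulb_centre 0.93 [384.6 189.   31.4] [320.6 281.2]
scene bulb_centre 0.79 [405.6  88.4  31.1] [348.2 253.4]
scene jaw_handle 0.92 [505.5 335.1  77.4] [229.7 268.8]
scene jaw_handle 0.16 [725.4  28.8   0.8] [284.3 186.7]
side flask_neck 0.91 [390.7 188.6  90.9] [375.5 241.1]
side flask_neck 0.88 [614.7 267.1  87.1] [263.4 240.4]
side flask_neck 0.85 [405.   85.1  88.9] [378.7 216.2]
side bulb_centre 0.96 [617.8 267.7  33.4] [263.  260.4]
side bulb_centre 0.88 [400.6  90.1  31. ] [377.7 238.1]
side bulb_centre 0.72 [389.5 184.5  32.3] [373.9 262. ]
side jaw_handle 0.73 [501.4 335.5  80.3] [301.5 275.7]
side jaw_handle 0.55 [506.4 186.   14.5] [323. 257.]
at [503.9 196.1 222. ] [-180.     0.    90.1] t 7.92
[-0.002,-0.002,0.232,-0,0,0,0.7],
[-0.002,-0.001,0.232,-0,0,0,0.7],
[-0,-0,0.012,-0,0,0,0.7],
-- [503.1 195.  103. ]
```

View pics/w3.png

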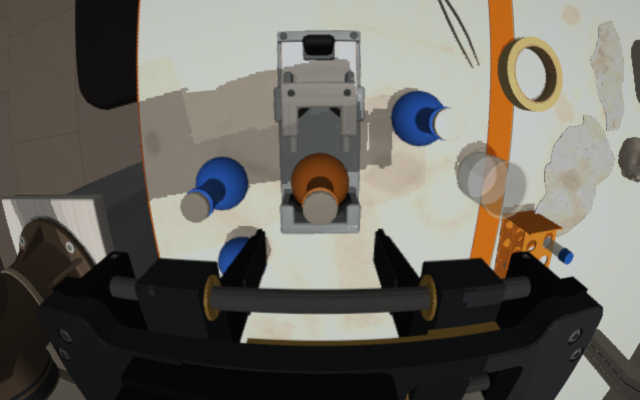

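The wrist picture shows the jaw fork at (318,95), well clear of the amber bulb, and the stopper at (320,205) is centred between the fingers. I'll descend and grip the neck.

drive_tool --rows '[[[-0.002, 0, 0.23, 0, 0, 0, 0.7], [-0.002, 0, 0.15, 0, 0, 0, 0.7], [0, 0, 0.096, 0, 0, 0, 0.7], [0, 0, 0, 0, 0, 0, 0.4], [0, 0, 0, 0, 0, 0, 0]]]'

```text
t: 8.55
eef_pos: [504.4, 195.0, 104.0]
tcp_rot: [3.141, -0.0, 1.572]
ft_force: [-0.3, -0.0, -0.5]
opening: 0.546
grip_force: 0.0
```

drive_tool --rows '[[[0, 0, 0, 0, 0, 0, 0], [0, 0, 0, 0, 0, 0, 0], [0, 0, 0, 0, 0, 0, 0]]]'

```text
t: 8.93
eef_pos: [504.2, 194.9, 103.8]
tcp_rot: [3.14, -0.0, 1.572]
ft_force: [0.1, 0.8, 6.4]
opening: 0.316
grip_force: 30.0
```

Run:
```python
from h import *
s=env.state();print(s["opening"],s["grip_force"],s["ft_force"],s["eef_pos"])
p=env.read_camera("side");a=p["color"][150:310,240:400]
q=env.read_camera("scene");b=q["color"][170:330,200:360]
cv2.imwrite("pics/g.png",cv2.resize(np.hstack([a,b]),None,fx=2.5,fy=2.5,interpolation=2))
```

```text
0.3161070257710929 30.00078946352005 [0.1 0.8 6.4] [504.2 194.9 103.8]
```

View pics/g.png

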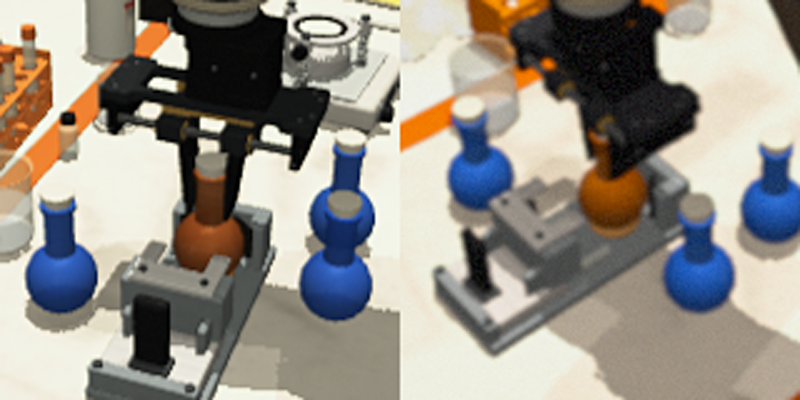

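drive_tool --rows '[[[0, 0, 0, 0, 0, 0, 0], [0, 0, 0, 0, 0, 0, 0]]]'

```text
t: 9.28
eef_pos: [504.3, 195.0, 103.8]
tcp_rot: [3.14, -0.0, 1.572]
ft_force: [-0.6, 1.2, 6.3]
opening: 0.311
grip_force: 30.0
```

drive_tool --rows '[[[0, 0, 0, 0, 0, 0, 0.45], [0, 0, 0, 0, 0, 0, 0.45], [0, 0, -0.02, 0, 0, 0, 0.45], [0, 0, 0, 0, 0, 0, 0], [0, 0, 0, 0, 0, 0, 0]]]'

```text
t: 9.9
eef_pos: [504.0, 194.8, 108.2]
tcp_rot: [3.141, 0.0, 1.572]
ft_force: [0.1, 0.4, 1.6]
opening: 0.315
grip_force: 30.0
```

drive_tool --rows '[[[0, 0, 0, 0, 0, 0, 0], [0, 0, 0, 0, 0, 0, 0], [0, 0, 0, 0, 0, 0, 0]]]'

```text
t: 10.28
eef_pos: [504.0, 194.8, 108.2]
tcp_rot: [3.141, 0.0, 1.572]
ft_force: [-0.5, -0.6, 2.5]
opening: 0.315
grip_force: 30.0
```

drive_tool --rows '[[[0, 0, 0, 0, 0, 0, 0.45], [0, 0, 0, 0, 0, 0, 0.45], [0, 0, 0.036, 0, 0, 0, 0.45], [0, 0, 0, 0, 0, 0, 0], [0, 0, 0, 0, 0, 0, 0]]]'

```text
t: 10.9
eef_pos: [503.8, 194.8, 98.8]
tcp_rot: [-3.141, 0.0, 1.572]
ft_force: [0.4, 0.1, -1.5]
opening: 0.313
grip_force: 30.0
```

drive_tool --rows '[[[0, 0, 0, 0, 0, 0, 0], [0, 0, 0, 0, 0, 0, 0]]]'

```text
t: 11.15
eef_pos: [503.8, 194.8, 99.1]
tcp_rot: [-3.141, 0.0, 1.572]
ft_force: [1.0, -0.4, -2.7]
opening: 0.314
grip_force: 30.0
```

The opening is the same at all three heights, so the pads are on the straight neck. I'll lift.

drive_tool --rows '[[[0, 0, -0.06, 0, 0, 0, 0], [0, 0, -0.16, 0, 0, 0, 0], [0, 0, -0.2, 0, 0, 0, 0], [0, 0, -0.06, 0, 0, 0, 0], [0, 0, 0, 0, 0, 0, 0]]]'

```text
t: 11.78
eef_pos: [503.9, 194.9, 219.8]
tcp_rot: [3.14, -0.0, 1.572]
ft_force: [-0.4, 0.4, -3.4]
opening: 0.313
grip_force: 30.0
```

Run:
```python
from h import *
look("side",["flask","bulb_centre","flask_neck","ring_seat"]); look("scene",["flask","bulb_centre","flask_neck"])
plan([(500,-207,218)],0,step=50)
```

```text
side flask 0.81 [387.9 186.9  -1.5] [373.  274.8]
side flask 0.78 [504.  191.6 137.8] [325.  212.7]
side flask 0.75 [615.4 269.7  -0.7] [264.2 273.4]
side bulb_centre 0.78 [404.3  92.7  30.1] [376.  238.6]
side bulb_centre 0.76 [505.7 193.3 173.2] [324.5 198.5]
side bulb_centre 0.72 [615.3 266.5  34.2] [264.3 260.1]
side flask_neck 0.72 [616.7 267.4  89.2] [262.4 239.5]
side flask_neck 0.59 [502.8 196.9 226. ] [326.1 176.9]
side flask_neck 0.59 [389.2 189.5  87.5] [375.9 242.8]
side ring_seat 0.85 [ 498.2 -202.4   92.8] [367.7 161.2]
scene flask 0.97 [497.8 193.6 131.4] [284.  221.3]
scene flask 0.72 [620.4 263.4  -1.4] [233.1 249.1]
scene flask 0.71 [405.9  84.9  -2.6] [349.  262.7]
scene bulb_centre 0.93 [407.3  88.4  30.8] [347.7 253.1]
scene bulb_centre 0.93 [616.4 263.2  32.2] [232.3 240. ]
scene bulb_centre 0.88 [389.1 191.8  30.7] [318.2 280.8]
scene flask_neck 0.95 [500.7 195.  217.2] [280.  190.1]
scene flask_neck 0.72 [618.8 265.9  85.1] [227.8 223.5]
scene flask_neck 0.65 [401.6  86.7  87.7] [350.5 236.2]
at [503.8 194.8 218.5] [-179.9    0.    90. ] t 12.22
[-0.2,-0.002,0,-0,0,0,0],
[-0.2,-0.002,0,-0,0,0,0],
[-0.2,-0.002,0,-0,0,0,0],
[-0.2,-0.002,0,-0,0,0,0],
[-0.2,-0.002,0.001,-0,0,0,0],
[-0.2,-0.002,0,-0,0,0,0],
[-0.2,-0.002,0.001,-0,0,0,0],
[-0.2,-0.002,0,-0,0,0,0],
[-0.007,-0.001,0,-0,0,0,0],
-- [ 499.9 -206.9  218.1]
```

The flask is lifted, with its bottom near z=135. Now I'll carry it towards the hotplate.

drive_tool --rows '[[[-0.12, -0.002, 0, 0, 0, 0, 0], [-0.2, -0.002, 0, 0, 0, 0, 0], [-0.2, -0.002, 0, 0, 0, 0, 0], [-0.2, -0.002, 0, 0, 0, 0, 0], [-0.2, -0.002, 0, 0, 0, 0, 0]]]'

```text
t: 12.85
eef_pos: [501.4, -36.7, 219.1]
tcp_rot: [3.141, 0.0, 1.572]
ft_force: [1.0, -0.0, -2.4]
opening: 0.313
grip_force: 30.0
```

drive_tool --rows '[[[-0.2, -0.002, 0, 0, 0, 0, 0], [-0.2, -0.002, 0, 0, 0, 0, 0], [-0.12, -0.002, 0, 0, 0, 0, 0], [0, 0, 0, 0, 0, 0, 0]]]'

```text
t: 13.35
eef_pos: [500.1, -167.0, 218.8]
tcp_rot: [-3.141, 0.0, 1.569]
ft_force: [-0.9, -0.2, -2.2]
opening: 0.314
grip_force: 30.0
```

Run:
```python
from h import *
N=["ring_seat","hotplate","flask_neck","bulb_centre"]
look("wrist",N,"w4.png"); look("scene",N); look("side",N); look("scene",N[:2]); look("side",N[:2])
print(env.state()["eef_pos"])
```

```text
wrist flask_neck 0.92 [ 498.  -166.4  226. ] 
wrist bulb_centre 0.72 [ 495.5 -166.8  169.3] 
wrist bulb_centre 0.5 [723.   34.2  -1.9] 
scene ring_seat 0.51 [504.  335.6  79.3] [229.7 268.8]
scene hotplate 0.58 [503.6 190.5   0.6] [287.1 260.7]
scene flask_neck 0.94 [390.6 193.3  86.1] [316.7 263.3]
scene flask_neck 0.71 [619.3 264.8  88.6] [227.8 222. ]
scene flask_neck 0.59 [401.9  87.7  85.8] [350. 237.]
scene bulb_centre 0.87 [614.2 264.1  34.2] [232.4 240. ]
scene bulb_centre 0.77 [405.7  84.7  30.9] [349.4 252.7]
scene bulb_centre 0.45 [ 503.6 -163.6  165.1] [397.4 144.3]
side ring_seat 0.94 [ 497.5 -204.4   91.9] [368.1 161.3]
side hotplate 0.97 [ 499.7 -210.1    0.6] [365.4 187.1]
side flask_neck 0.93 [401.3  85.3  89.5] [380.3 216.4]
side flask_neck 0.9 [387.8 186.9  90.4] [377.  241.2]
side flask_neck 0.58 [615.9 264.5  85.7] [263.4 240.2]
side bulb_centre 0.86 [ 500.2 -167.5  171. ] [366.6 140.7]
side bulb_centre 0.84 [387.4 186.9  29.6] [374.5 263.8]
side bulb_centre 0.84 [402.8  90.7  31.9] [376.8 237.7]
side ring_seat 0.77 [ 499.1 -206.6   95.8] [367.8 159.7]
side hotplate 0.8 [ 499.7 -211.8    1.2] [365.5 186.7]
[ 500.2 -165.2  219.1]
```

View pics/w4.png

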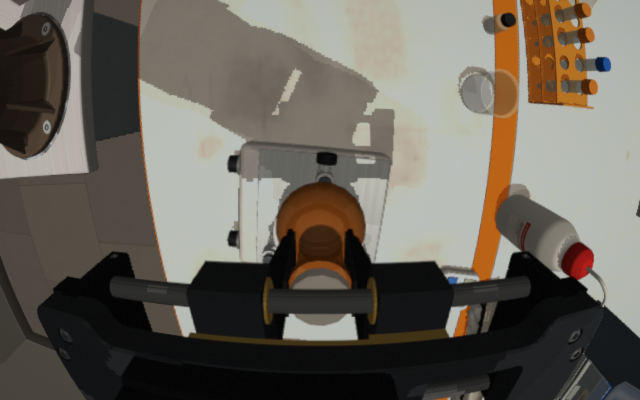

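The flask hangs upright at (320,215), directly over the near half of the hotplate. The ring is hidden behind it. Averaging the estimates puts the ring at about (499,-207), so I'll move above it and lower to just above contact (about z=163.5).

drive_tool --rows '[[[-0.1, -0.004, 0, 0, 0, 0, 0], [-0.066, 0, 0, 0, 0, 0, 0], [0, 0, 0.08, 0, 0, 0, 0], [0, 0, 0.08, 0, 0, 0, 0], [0, 0, 0, 0, 0, 0, 0]]]'

```text
t: 15.02
eef_pos: [498.7, -206.7, 178.1]
tcp_rot: [-3.139, -0.001, 1.571]
ft_force: [-0.3, -1.0, -1.7]
opening: 0.314
grip_force: 30.0
```

Run:
```python
from h import *
N=["ring_seat","flask_neck","bulb_centre"]
look("side",N); p=env.read_camera("side");q=env.read_camera("scene")
cv2.imwrite("pics/s5.png",cv2.resize(np.hstack([p["color"][90:210,310:430],q["color"][80:200,340:460]]),None,fx=3.3,fy=3.3,interpolation=2))
print(env.state()["eef_pos"])
```

```text
side ring_seat 0.72 [ 497.5 -205.4   92. ] [368.2 161.1]
side ring_seat 0.43 [714.1 191.9   1.2] [241.6 243.7]
side flask_neck 0.92 [616.6 265.3  86.2] [262.9 240.2]
side flask_neck 0.87 [ 500.6 -204.4  186.9] [369.8 131.1]
side flask_neck 0.87 [388.9 191.5  89.7] [376.  242.5]
side bulb_centre 0.92 [407.2  87.3  30.8] [375.3 236.9]
side bulb_centre 0.74 [ 498.7 -211.4  132.2] [369.4 147.9]
side bulb_centre 0.63 [386.7 184.9  31.9] [375.1 262.5]
[ 499.5 -206.8  179.9]
```

View pics/s5.png

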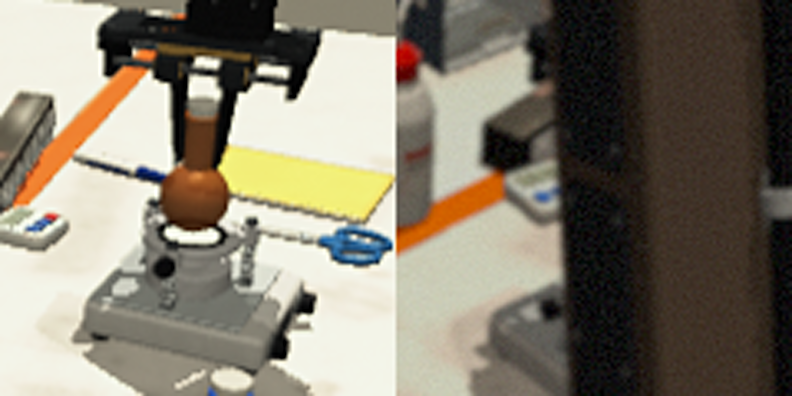

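In the side view the bulb at (195,197) is centred over the ring opening at (193,235). I'll lower gently, watching the force.

drive_tool --rows '[[[0, 0, 0.032, 0, 0, 0, 0], [0, 0, 0.016, 0, 0, 0, 0], [0, 0, 0.012, 0, 0, 0, 0], [0, 0, 0, 0, 0, 0, 0]]]'

```text
t: 15.82
eef_pos: [499.1, -206.6, 163.9]
tcp_rot: [-3.141, -0.0, 1.572]
ft_force: [-0.2, 1.0, -2.4]
opening: 0.311
grip_force: 30.0
```

drive_tool --rows '[[[0, 0, 0.008, 0, 0, 0, 0], [0, 0, 0.004, 0, 0, 0, 0], [0, 0, 0, 0, 0, 0, 0]]]'

```text
t: 16.2
eef_pos: [499.2, -206.7, 161.3]
tcp_rot: [3.141, 0.0, 1.572]
ft_force: [-3.0, 0.1, 2.6]
opening: 0.315
grip_force: 30.0
```

drive_tool --rows '[[[0, -0.004, 0, 0, 0, 0, 0], [0, 0, 0.006, 0, 0, 0, 0], [0, 0, 0, 0, 0, 0, 0]]]'

```text
t: 16.58
eef_pos: [498.6, -206.8, 159.7]
tcp_rot: [3.141, 0.0, 1.571]
ft_force: [1.0, -0.9, 4.4]
opening: 0.313
grip_force: 30.0
```

drive_tool --rows '[[[0, 0, 0.012, 0, 0, 0, 0], [0, 0, 0.016, 0, 0, 0, 0], [0, 0, 0.016, 0, 0, 0, 0], [0, 0, 0.008, 0, 0, 0, 0], [0, 0, 0, 0, 0, 0, 0]]]'

```text
t: 17.2
eef_pos: [498.6, -206.8, 146.9]
tcp_rot: [3.141, 0.001, 1.572]
ft_force: [-0.0, 0.2, 9.8]
opening: 0.314
grip_force: 30.0
```

drive_tool --rows '[[[0, 0, 0.006, 0, 0, 0, 0], [0, 0, 0.005, 0, 0, 0, 0], [0, 0, 0, 0, 0, 0, 0]]]'

```text
t: 17.58
eef_pos: [498.6, -206.9, 144.4]
tcp_rot: [3.14, 0.001, 1.572]
ft_force: [-0.7, -0.1, 11.4]
opening: 0.317
grip_force: 30.0
```

drive_tool --rows '[[[0, 0, 0.004, 0, 0, 0, 0], [0, 0, 0, 0, 0, 0, 0]]]'

```text
t: 17.82
eef_pos: [498.6, -206.9, 143.4]
tcp_rot: [3.14, 0.001, 1.572]
ft_force: [-1.4, 0.5, 11.7]
opening: 0.312
grip_force: 30.0
```

drive_tool --rows '[[[0, 0, 0.004, 0, 0, 0, 0], [0, 0, 0, 0, 0, 0, 0]]]'

```text
t: 18.08
eef_pos: [498.8, -207.0, 143.1]
tcp_rot: [3.139, 0.001, 1.572]
ft_force: [-1.0, 0.9, 17.2]
opening: 0.315
grip_force: 30.0
```

drive_tool --rows '[[[0, 0, 0.004, 0, 0, 0, 0], [0, 0, 0, 0, 0, 0, 0]]]'

```text
t: 18.32
eef_pos: [499.0, -207.1, 142.9]
tcp_rot: [3.139, 0.002, 1.572]
ft_force: [-3.4, 1.8, 26.5]
opening: 0.311
grip_force: 30.0
```

The force jumped by 9 N in 1 mm at the expected height, so the ring is on its stop. I'll ease slightly and verify.

drive_tool --rows '[[[0, 0, -0.002, 0, 0, 0, 0], [0, 0, 0, 0, 0, 0, 0], [0, 0, 0, 0, 0, 0, 0]]]'

```text
t: 18.7
eef_pos: [498.9, -207.1, 143.0]
tcp_rot: [3.139, 0.002, 1.572]
ft_force: [-3.1, 1.8, 22.3]
opening: 0.316
grip_force: 30.0
```

Run:
```python
from h import *
N=["ring_seat","bulb_centre","jaw_handle","beaker_large","beaker_small","vial"]
p=look("side",N)
cv2.imwrite("pics/s6.png",cv2.resize(p["color"][90:330,230:430],None,fx=2.4,fy=2.4,interpolation=2))
s=env.state();print(s["eef_pos"],s["ft_force"],s["opening"],s["t"])
```

```text
side ring_seat 0.66 [ 495.9 -206.8   77.1] [368.4 165.5]
side ring_seat 0.65 [503.9 198.9   4.7] [322.1 263.9]
side ring_seat 0.16 [718.2  30.7  -1.4] [268.6 211.9]
side bulb_centre 0.94 [616.2 267.6  33.9] [263.7 260.4]
side bulb_centre 0.87 [ 499.8 -212.3   96.8] [368.1 158.7]
side bulb_centre 0.62 [404.4  89.5  29.9] [376.2 238. ]
side jaw_handle 0.62 [504.2 334.5  82.1] [300.3 274.3]
side beaker_large 0.64 [718.  193.2   0.1] [239.9 244. ]
side beaker_small 0.39 [ 501.8 -209.    94.4] [367.1 159.7]
side vial 0.65 [720.9  32.   -2.3] [267.5 212.3]
[ 498.9 -207.1  143. ] [-2.7  1.2 22.1] 0.3105149441607825 19.05
```

View pics/s6.png

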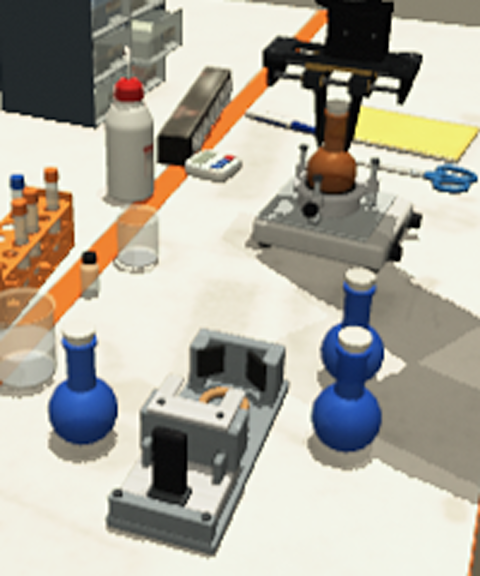

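The flask sits upright in the ring at (330,165) in the crop, with the ring down. The jaw is open, and the beakers and vial are where they were.

```bash
python3 -c "
from cell import env
print(env.job_done())"
```

```text
the job is handed in; nothing more can be done
None
```

The job is handed in: the jaw is open on its stop, and the amber flask sits upright in the ring, gripped and pressed to the bottom of its travel with about 22 N; the beakers and vial were not disturbed.

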